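Nest the shoe-shine wax pans with their handles fanned

TASK

Put the three handled steel pans away as one nest on the tray: leave the large pan standing where it is, set the medium pan down flat inside it and the small pan down flat inside the medium one. Fan the handles so that none lies over another: about 60 degrees between neighbouring handles, and at least 45 degrees between any two.

Things in the scene. Friction and masses are not known exactly. Their poses are not given: they have to be found in the camera images.
- large_pan_mid (a point): The large pan: a round open straight-sided steel pan, outer diameter 110 mm, inner diameter 105 mm, 40 mm high, floor 3 mm thick, walls 2.5 mm. This point lies on the pan's axis, 20 mm above its underside. x points from the axis out along the handle, z up out of the mouth. About 0.4 kg. It stands loose on the stainless tray; the tray (400 x 600 mm, floor 4 mm thick, rim 16 mm high above the table) is fixed. Handles of all three pans start pointing roughly towards the robot.
- large_pan_grip (a point): A point in the large pan's handle, 85 mm out from the pan's axis (along x) and 54 mm above the pan's underside, at the middle of the handle's width and height; same axes as the pan. The handle is a straight level black bar 12 mm wide and 10 mm high, standing clear above the rim (from 49 to 59 mm above the pan's underside) on a short steel bracket, and ends 125 mm from the axis.
- medium_pan_mid (a point): The medium pan: a round open straight-sided steel pan, outer diameter 78 mm, inner diameter 73 mm, 40 mm high, floor 3 mm thick, walls 2.5 mm. This point lies on the pan's axis, 20 mm above its underside. x points from the axis out along the handle, z up out of the mouth. About 0.14 kg. Stands loose on the tray. Resting on the large pan's floor it is 3 mm higher than the large pan.
- medium_pan_grip (a point): A point in the medium pan's handle, 85 mm out from the pan's axis (along x) and 54 mm above the pan's underside, at the middle of the handle's width and height; same axes as the pan. The handle is a straight level black bar 12 mm wide and 10 mm high, standing clear above the rim (from 49 to 59 mm above the pan's underside) on a short steel bracket, and ends 125 mm from the axis.
- small_pan_mid (a point): The small pan: a round open straight-sided steel pan, outer diameter 50 mm, inner diameter 45 mm, 40 mm high, floor 3 mm thick, walls 2.5 mm. This point lies on the pan's axis, 20 mm above its underside. x points from the axis out along the handle, z up out of the mouth. About 0.08 kg. Stands loose on the tray. Resting on the medium pan's floor it is 3 mm higher than the medium pan.
- small_pan_grip (a point): A point in the small pan's handle, 85 mm out from the pan's axis (along x) and 54 mm above the pan's underside, at the middle of the handle's width and height; same axes as the pan. The handle is a straight level black bar 12 mm wide and 10 mm high, standing clear above the rim (from 49 to 59 mm above the pan's underside) on a short steel bracket, and ends 125 mm from the axis.
There are look-alikes about, which are no part of the job. What is shaped like the part that bears medium_pan_mid but purple is not meant.

How it is judged (in metres and radians):
At the end, for the whole second after the job is handed in: Small pan seated in the medium, medium in the large: axes within 16 and 19 mm, less than 5 mm off the floor below, tilted under 7 degrees; handle points 85 mm out over 50 mm apart (about 35 degrees) for every two pans; large pan upright, within 40 mm of its start (horizontal distance between medium_pan_mid and large_pan_mid below 0.019 m and z of medium_pan_mid in the frame of large_pan_mid between -0.003 and 0.008 m and angle between each of medium_pan_mid, small_pan_mid's own z axis and vertical below 0.12 rad and horizontal distance between small_pan_mid and medium_pan_mid below 0.016 m and z of small_pan_mid in the frame of medium_pan_mid between -0.003 and 0.008 m and horizontal distance between each of medium_pan_grip, small_pan_grip and large_pan_grip above 0.05 m and horizontal distance between small_pan_grip and medium_pan_grip above 0.05 m and angle between large_pan_mid's own z axis and vertical below 0.1 rad and distance of large_pan_mid from where it was at the start of the episode below 0.04 m); the robot touches nothing.
It fails at once if the large pan is lifted off the tray (raised more than about 20 mm) (height (world z) of large_pan_mid above 0.045 m).
It also fails if it takes over 51 s, if anything falls off the work surface, if the arm or the gripper's body presses on something with over 40 N, if the wrist force passes 120 N, or if a joint passes its speed limit or range.

ROBOT

A 7-joint arm with a two-finger parallel gripper is mounted at the origin on the work surface. World frame = base frame: x ahead of the robot, y to its left, z up, the work surface at z = 0. Lengths are in m, angles in degrees, forces in N, time in s.
With the tool pointing down it reaches from about 0.425 to 0.875 m from the base axis. Payload 4.7 kg.
Tool frame: the origin (TCP) lies on the centre line of the jaws, within the pads' length; the fingertips stand 25 mm ahead of it and the grasp point (between the pads) lies 6 mm ahead of it; z points along the fingers, y is the direction in which the jaws open and shut (so a half turn about z gives the same grasp; the last joint's range is limited). The gripper opens to 87 mm and grips with 3 to 60 N. Pads are 19 mm wide; open, the fingers measure 117 mm over their backs; the gripper's body (75 mm by 190 mm) begins 51 mm behind the grasp point.
Start: joints at [0.808, 18.392, -4.016, 83.108, 1.295, 78.541, -3.26], TCP at [0.65, -0, 0.248] pointing down, gripper open.
Joint ranges: [-163.93, 163.93], [-17.29, 119.83], [-79.2, 71.16], [3.27, 140.29], [-89.18, 269.18], [5.43, 117.66], [-154.24, 154.24]. Speed limits (degrees/s): [147.25, 147.25, 180, 180, 180, 180, 180].

INTERFACE

Orientations are given as [roll, pitch, yaw] about the fixed x, y, z axes, in that order (R = Rz(yaw) Ry(pitch) Rx(roll)).
In Python, from cell import env gives the robot as it stands.
- The arm moves only by the shell command python3 -m creep 'ROWS' [OPENING] [FORCE]. ROWS is JSON, a list of rows, each an object of numbers: "tx", "ty", "tz": the shift along the tool's x, y, z in m; "rx", "ry", "rz": the turn, a rotation vector about the tool's x, y, z in degrees. In form: [{"tx": .., "ty": .., "tz": .., "rx": .., "ry": .., "rz": ..}, ...]. A call has 1 to 20 rows; each row shifts and turns the commanded pose from where the row before left it, along the tool's axes as they then stand; what a row does not reach is not made up. A row lasts 1/8 s, in which the tool goes at most 62.5 mm and 10.7 degrees, less where a joint would pass 70% of its speed; a pose out of reach is approached as far as the arm can. A call is refused whole if a number of a shift passes 0.0625 or a number of a turn 10.7, either way. A call with a gripper value outside its range is refused whole. OPENING is the finger opening in m, from 0 to 0.087, set as the call begins (- or left out, the last holds). The fingers move at their own pace and stop on an object; FORCE is the grip in N (left out, the last holds). Time passes only in rows, so rows that do not move let the fingers close. It gives the time, the measured TCP pose, the force and the opening at its end, in the units of the state.
- env.get_obs(): the state, without advancing time (a new reading comes with each control period).
- env.read_camera(name): name is "scene" or "side" or "wrist"; returns a dict with "pixels" (420x560x3 uint8, red, green, blue), "intrinsics" (3x3 intrinsics, pixels), "R" (3x3) and "t" (3): a world point X has camera coordinates R X + t. Camera axes: x right, y down, z forward; pixel columns grow to the right and rows downward; lengths in m; the calibration is good to about 2 mm. A picture is of the moment at which its call begins. There is no depth.
- env.sign_off(): hands the job in, once; it reports no verdict.
The state is a dict: "time_s": time; "qpos": joint angles; "joint_velocities": joint speeds; "effort": joint torques, N m; "tool_pos": TCP position; "tool_rot": TCP orientation; "force": force on the tool from outside, world axes, zero at the start; "wrist_torque": the same for the moment, N m; "grip_width": finger opening in m.
Only numpy, scipy, OpenCV 4.12 (cv2) and the standard library are available. Lean on these libraries where they do the work, as an engineer would, in place of code of your own. Each camera call takes 0.05 s, during which the arm holds its last target.

## Working session

There is one attempt and no reset: what is moved stays moved. The work goes in short steps, Python scripts to look and compute and a shell command to move; the robot and the scene stay as the last step left them, time stands still between calls to the robot, and variables do not carry over. Pictures are saved under pics/ and viewed, and the job is handed in when it is done.

```bash
ls; mkdir -p pics
python3 - <<'E'
from cell import env
import cv2
o=env.get_obs();print(o)
for n in ["scene","side","wrist"]:
    c=env.read_camera(n);cv2.imwrite(f"pics/a_{n}.png",c["pixels"][:,:,::-1]);print(n,c["intrinsics"].tolist(),c["R"].round(3).tolist(),c["t"].round(3).tolist())
E
```

```text
pics
{'time_s': 0.0, 'qpos': array([ 0.80794583, 18.44040624, -4.01587257, 83.17402141,  1.29529636,
       78.53981844, -3.26095462]), 'joint_velocities': array([-0.06232054,  0.10351604, -0.0200365 , -0.01259301,  0.02447051,
       -0.0285752 ,  0.04693945]), 'effort': array([-2.58547143e-04, -4.91284704e+01, -4.03903294e-01, -3.12526345e+01,
       -6.40594075e-02,  4.37659642e-02,  1.61017233e-04]), 'tool_pos': array([ 6.49505783e-01, -4.70395672e-05,  2.46453957e-01]), 'tool_rot': array([-1.79891013e+02,  5.82690021e-03,  9.00012181e+01]), 'force': array([ 0.24534679, -0.32288875,  0.12085998]), 'wrist_torque': array([-0.00202051, -0.03690004, -0.01830677]), 'grip_width': 0.08699784115253482}
scene [[520.9935947351117, 0.0, 291.674977395107], [0.0, 520.9935947351117, 201.1945356870944], [0.0, 0.0, 1.0]] [[0.87, 0.493, -0.002], [0.29, -0.514, -0.808], [-0.399, 0.702, -0.59]] [-0.425, -0.148, 1.45]
side [[517.1215941938738, 0.0, 277.302593061796], [0.0, 517.1215941938738, 204.32877804486515], [0.0, 0.0, 1.0]] [[0.967, -0.254, -0.007], [-0.127, -0.462, -0.878], [0.22, 0.85, -0.479]] [-0.547, 0.085, 1.397]
wrist [[321.4275006733948, 0.0, 277.6494165782149], [0.0, 321.4275006733948, 205.85149268203986], [0.0, 0.0, 1.0]] [[1.0, -0.0, -0.002], [0.0, -0.961, 0.276], [-0.002, -0.276, -0.961]] [-0.65, -0.033, 0.391]
```

View pics/a_scene.png

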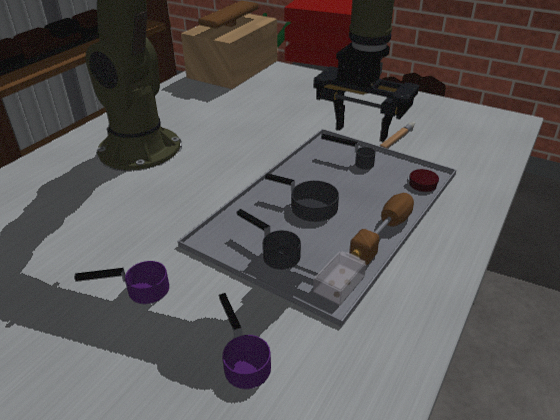

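View pics/a_side.png

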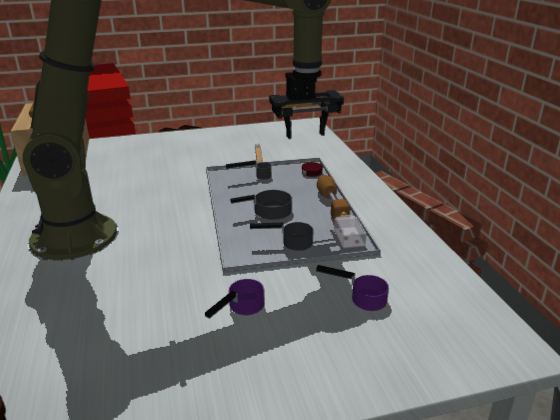

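View pics/a_wrist.png

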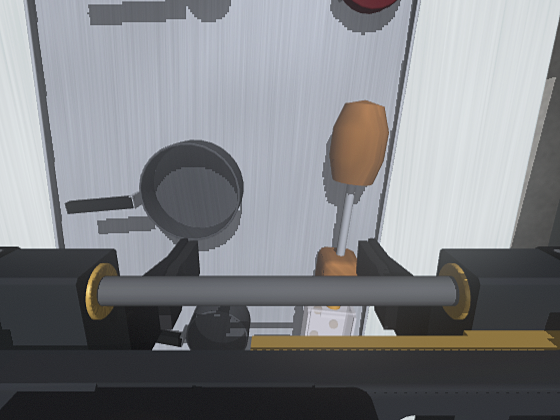

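Candidates: steel pans at scene pixels large (315,200), medium (282,248) and small (365,157). Look-alikes are the purple pans at (147,282) and (247,361), and the red dish at (424,180). I choose the three dark steel ones on the tray and check them in close crops.

Run:
```python
import cv2
a=cv2.imread("pics/a_scene.png")[125:275,225:395]; b=cv2.imread("pics/a_side.png")[150:260,200:340]
cv2.imwrite("pics/b1.png",cv2.resize(a,(680,600),interpolation=cv2.INTER_CUBIC))
cv2.imwrite("pics/b2.png",cv2.resize(b,(700,550),interpolation=cv2.INTER_CUBIC))
```

```text
(no output)
```

View pics/b1.png

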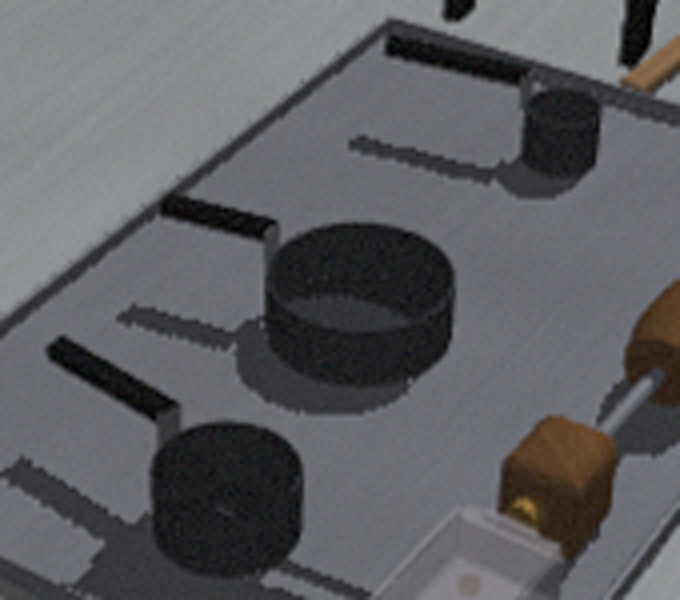

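View pics/b2.png

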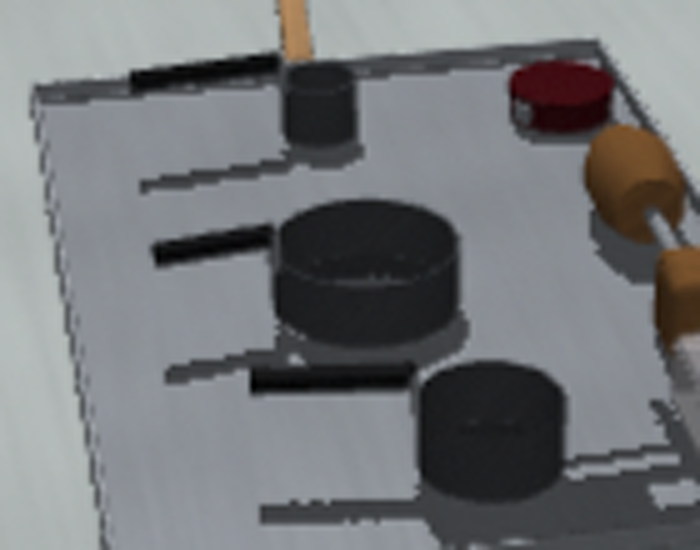

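```bash
cat > h.py <<'E'
import numpy as np, cv2
from scipy.optimize import least_squares
def proj(c,X):
    X=np.atleast_2d(X);P=X@c["R"].T+c["t"];p=P@c["intrinsics"].T;return p[:,:2]/p[:,2:]
RAD=dict(large=.055,medium=.039,small=.025)
def body(x,y,r,z0=.004):
    a=np.linspace(0,2*np.pi,90);c=np.c_[x+r*np.cos(a),y+r*np.sin(a)]
    return np.r_[np.c_[c,0*a+z0],np.c_[c,0*a+z0+.04]]
def bbox(p): return np.r_[p[:,0].min(),p[:,0].max(),p[:,1].min(),p[:,1].max()]
def outline(x,y,yaw,z0=.004):
    u=np.r_[np.cos(yaw),np.sin(yaw)];n=np.r_[-u[1],u[0]]
    pts=[]
    for r,w in((.125,-.006),(.125,.006),(.062,.006),(.062,-.006)): pts.append([*(np.r_[x,y]+u*r+n*w),z0+.059])
    return np.array(pts)
def draw(im,c,r,x,y,yaw,z0=.004,col=(0,255,0)):
    b=proj(c,body(x,y,r,z0)).round().astype(int)
    cv2.polylines(im,[b[:90]],1,col);cv2.polylines(im,[b[90:]],1,col)
    cv2.polylines(im,[proj(c,outline(x,y,yaw,z0)).round().astype(int)],1,col)
E
python3 - <<'E'
from h import *
from cell import env
import pickle
C={n:env.read_camera(n) for n in("scene","side","wrist")}
pickle.dump(C,open("C0.pkl","wb"))
off={"scene":(225,125,4),"side":(200,150,5)}
D={"large":{"scene":((265,455,222,385),(166,206)),"side":((274,460,198,347),(157,254))},
"medium":{"scene":((152,303,420,578),(53,350)),"side":((418,565,360,502),(252,382))},
"small":{"scene":((523,600,88,178),(389,45)),"side":((283,357,60,147),(134,79))}}
ims={n:C[n]["pixels"][:,:,::-1].copy() for n in C}
for k in D:
    def f(v):
        x,y,w=v;e=[]
        for n in off:
            ox,oy,s=off[n];bb,t=D[k][n]
            bb=np.r_[ox+np.array(bb[:2])/s,oy+np.array(bb[2:])/s];t=np.r_[ox,oy]+np.array(t)/s
            e+=list(bbox(proj(C[n],body(x,y,RAD[k])))-bb)
            e+=list(proj(C[n],[x+.125*np.cos(w),y+.125*np.sin(w),.058])[0]-t)
        return np.array(e)
    r=least_squares(f,[.6,0,np.pi]);x,y,w=r.x
    print(k,r.x[:2].round(4),np.degrees(w).round(1),r.fun.round(1),"grip",(x+.085*np.cos(w)).round(4),(y+.085*np.sin(w)).round(4))
    for n in ims: draw(ims[n],C[n],RAD[k],x,y,w)
cv2.imwrite("pics/c1.png",cv2.resize(ims["scene"][125:275,225:395],(680,600)))
cv2.imwrite("pics/c2.png",ims["wrist"])
E
```

```text
large [ 0.5542 -0.0087] 185.5 [-0.6 -0.2 -0.8  0.4 -0.9 -0.7  0.2  1.2 -1.  -0.6  0.6 -0.6] grip 0.4696 -0.0168
medium [ 0.5742 -0.1936] 168.9 [-1.  -0.4 -0.6 -0.2 -0.8 -0.6  0.7  1.4 -1.2 -0.7  0.4 -0.7] grip 0.4908 -0.1773
small [0.5821 0.2223] 182.5 [-1.1  0.2 -0.7 -0.  -0.7 -0.5  0.6  1.2 -0.7 -0.7  0.4 -0.4] grip 0.4972 0.2186
```

View pics/c1.png

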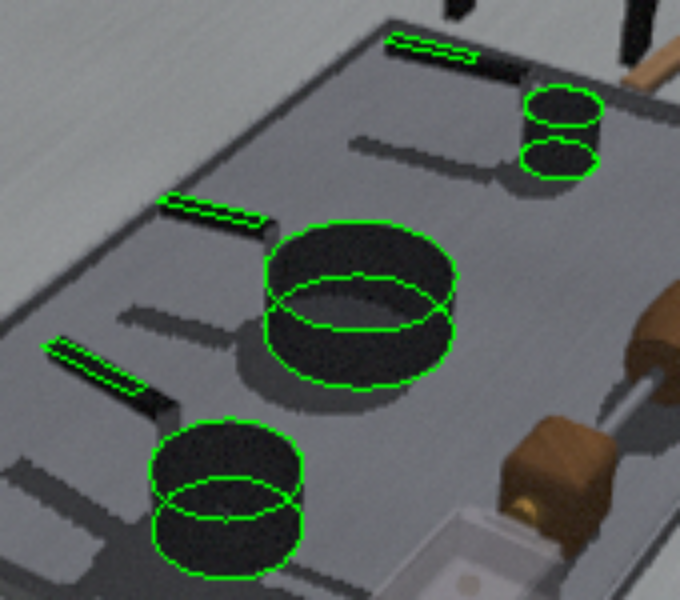

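View pics/c2.png

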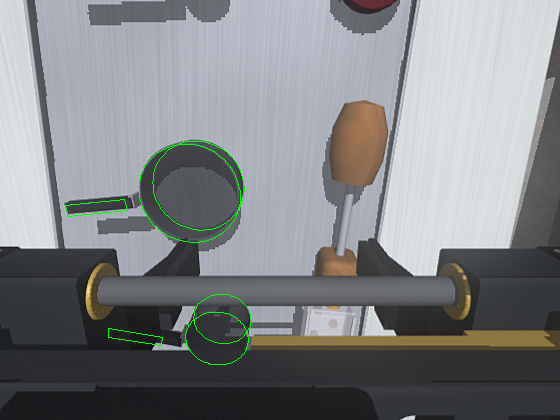

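The fit agrees to about 1 px in both cameras and overlays cleanly on the wrist view too. The picture confirms steel pans at large (0.554,-0.009), medium (0.574,-0.194) and small (0.582,0.222). The plan is to leave the large handle at 185°, turn the medium to 245° and the small to 125°. First I go above the medium pan's handle.

```bash
python3 -m creep '[{"tx":-0.036,"ty":-0.031,"tz":0},{"tx":-0.036,"ty":-0.031},{"tx":-0.036,"ty":-0.031},{"tx":-0.036,"ty":-0.031},{"tx":-0.034,"ty":-0.030},{"rz":10.1,"tz":0.01},{"rz":10.1,"tz":0.01},{"rz":10.1,"tz":0.01},{"rz":10.1,"tz":0.01},{"rz":10.1,"tz":0.01},{"rz":10.1,"tz":0.01},{"rz":10.1,"tz":0.01},{"rz":10.1,"tz":0.01},{"rz":10.1,"tz":0.01},{"rz":10.1,"tz":0.01},{}]' 0.05 40
```

```text
$[0]: bad value
```

```bash
python3 -m creep '[{"tx":-0.036,"ty":-0.031,"tz":0,"rx":0,"ry":0,"rz":0},{"tx":-0.036,"ty":-0.031,"tz":0,"rx":0,"ry":0,"rz":0},{"tx":-0.036,"ty":-0.031,"tz":0,"rx":0,"ry":0,"rz":0},{"tx":-0.036,"ty":-0.031,"tz":0,"rx":0,"ry":0,"rz":0},{"tx":-0.034,"ty":-0.030,"tz":0,"rx":0,"ry":0,"rz":0},{"tx":0,"ty":0,"tz":0.01,"rx":0,"ry":0,"rz":10.1},{"tx":0,"ty":0,"tz":0.01,"rx":0,"ry":0,"rz":10.1},{"tx":0,"ty":0,"tz":0.01,"rx":0,"ry":0,"rz":10.1},{"tx":0,"ty":0,"tz":0.01,"rx":0,"ry":0,"rz":10.1},{"tx":0,"ty":0,"tz":0.01,"rx":0,"ry":0,"rz":10.1},{"tx":0,"ty":0,"tz":0.01,"rx":0,"ry":0,"rz":10.1},{"tx":0,"ty":0,"tz":0.01,"rx":0,"ry":0,"rz":10.1},{"tx":0,"ty":0,"tz":0.01,"rx":0,"ry":0,"rz":10.1},{"tx":0,"ty":0,"tz":0.01,"rx":0,"ry":0,"rz":10.1},{"tx":0,"ty":0,"tz":0.01,"rx":0,"ry":0,"rz":10.1},{"tx":0,"ty":0,"tz":0,"rx":0,"ry":0,"rz":0}]' 0.05 40
python3 - <<'E'
from h import *
from cell import env
c=env.read_camera("wrist");im=c["pixels"][:,:,::-1].copy();cv2.imwrite("pics/d0.png",im)
draw(im,c,.039,.5742,-.1936,np.radians(168.9));cv2.imwrite("pics/d.png",im);o=env.get_obs();print(o["tool_pos"],o["tool_rot"],o["qpos"])
E
```

```text
time_s: 2.3
tool_pos: [0.4954, -0.1778, 0.1469]
tool_rot: [-180.0, 0.1, -10.9]
force: [-0.3, -0.6, 1.0]
grip_width: 0.05
[ 0.49586013 -0.17790379  0.14748348] [-1.79999386e+02  2.76798520e-02 -1.08007671e+01] [ 10.21102075   7.68253195   7.14951876 108.03009818  -1.05452784
  64.37775794 -83.04723091]
```

View pics/d.png

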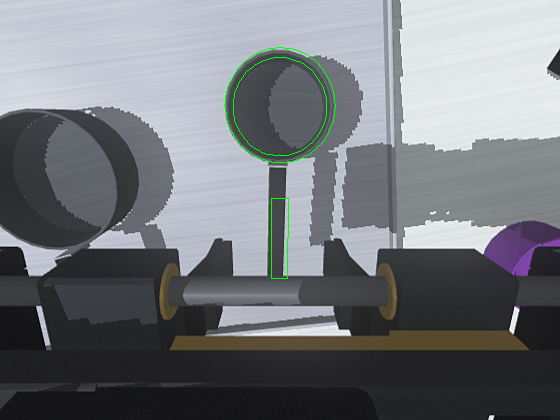

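The wrist view shows the medium pan, rim centred at (279,105), with its handle from (277,165) to (277,278) centred between the jaws. The overlay agrees to about 1 px. I descend 83 mm and close.

```bash
python3 -m creep '[{"tx":0,"ty":0,"tz":0.021,"rx":0,"ry":0,"rz":0},{"tx":0,"ty":0,"tz":0.021,"rx":0,"ry":0,"rz":0},{"tx":0,"ty":0,"tz":0.021,"rx":0,"ry":0,"rz":0},{"tx":0,"ty":0,"tz":0.020,"rx":0,"ry":0,"rz":0},{"tx":0,"ty":0,"tz":0,"rx":0,"ry":0,"rz":0},{"tx":0,"ty":0,"tz":0,"rx":0,"ry":0,"rz":0}]' 0.05 50; python3 -m creep '[{"tx":0,"ty":0,"tz":0,"rx":0,"ry":0,"rz":0},{"tx":0,"ty":0,"tz":0,"rx":0,"ry":0,"rz":0},{"tx":0,"ty":0,"tz":0,"rx":0,"ry":0,"rz":0},{"tx":0,"ty":0,"tz":0,"rx":0,"ry":0,"rz":0},{"tx":0,"ty":0,"tz":0,"rx":0,"ry":0,"rz":0}]' 0 50
```

```text
time_s: 3.1
tool_pos: [0.4968, -0.1783, 0.0656]
tool_rot: [180.0, -0.1, -10.9]
force: [-0.6, 0.3, -0.1]
grip_width: 0.05
time_s: 3.72
tool_pos: [0.496, -0.1781, 0.0646]
tool_rot: [180.0, -0.0, -11.0]
force: [0.0, 0.2, 0.2]
grip_width: 0.0117
```

```bash
python3 -m creep '[{"tx":0,"ty":0,"tz":-0.015,"rx":0,"ry":0,"rz":0},{"tx":0,"ty":0,"tz":-0.025,"rx":0,"ry":0,"rz":0},{"tx":0,"ty":0,"tz":-0.025,"rx":0,"ry":0,"rz":0},{"tx":0,"ty":0,"tz":-0.025,"rx":0,"ry":0,"rz":0},{"tx":0.002,"ty":-0.025,"tz":0,"rx":0,"ry":0,"rz":0},{"tx":0.002,"ty":-0.025,"tz":0,"rx":0,"ry":0,"rz":0},{"tx":0.001,"ty":-0.025,"tz":0,"rx":0,"ry":0,"rz":0},{"tx":0.001,"ty":-0.025,"tz":0,"rx":0,"ry":0,"rz":0},{"tx":0,"ty":0,"tz":0,"rx":0,"ry":0,"rz":-8.5},{"tx":0,"ty":0,"tz":0,"rx":0,"ry":0,"rz":-8.5},{"tx":0,"ty":0,"tz":0,"rx":0,"ry":0,"rz":-8.5},{"tx":0,"ty":0,"tz":0,"rx":0,"ry":0,"rz":-8.5},{"tx":0,"ty":0,"tz":0,"rx":0,"ry":0,"rz":-8.5},{"tx":0,"ty":0,"tz":0,"rx":0,"ry":0,"rz":-8.5},{"tx":0,"ty":0,"tz":0,"rx":0,"ry":0,"rz":-8.5},{"tx":0,"ty":0,"tz":0,"rx":0,"ry":0,"rz":-8.5},{"tx":0,"ty":0,"tz":0,"rx":0,"ry":0,"rz":-8.5},{"tx":0,"ty":0,"tz":0,"rx":0,"ry":0,"rz":0},{"tx":0,"ty":0,"tz":0,"rx":0,"ry":0,"rz":0}]'
python3 - <<'E'
from h import *
from cell import env
o=env.get_obs();p=o["tool_pos"];w=np.radians(o["tool_rot"][2]+180)
print(p,o["tool_rot"],o["qpos"].round(1))
x,y=p[:2]-.0797*np.r_[np.cos(w),np.sin(w)];z0=.004+p[2]-.0646;print(x,y,z0)
T=[]
for n in("scene","side","wrist"):
    c=env.read_camera(n);im=c["pixels"][:,:,::-1].copy()
    draw(im,c,.039,x,y,w,z0); draw(im,c,.055,.5542,-.0087,np.radians(185.5),col=(0,255,255))
    if n!="wrist": u=proj(c,[.55,-.03,.08])[0].astype(int);im=cv2.resize(im[u[1]-75:u[1]+75,u[0]-65:u[0]+65],(390,450))
    else: im=im[:, :]; cv2.imwrite("pics/e_w.png",im);continue
    T.append(im)
cv2.imwrite("pics/e.png",np.hstack(T))
E
```

```text
time_s: 6.1
tool_pos: [0.5211, -0.0811, 0.155]
tool_rot: [180.0, -0.0, 65.4]
force: [-0.4, -0.2, -1.5]
grip_width: 0.0114
[ 0.52105306 -0.08109847  0.15499698] [ 1.79968890e+02 -3.55940232e-04  6.53568567e+01] [  8.1   7.5  -2.3 107.2   0.3  65.3 -19. ]
0.5542851958835505 -0.008657352251926057 0.09439697903267098
```

View pics/e.png

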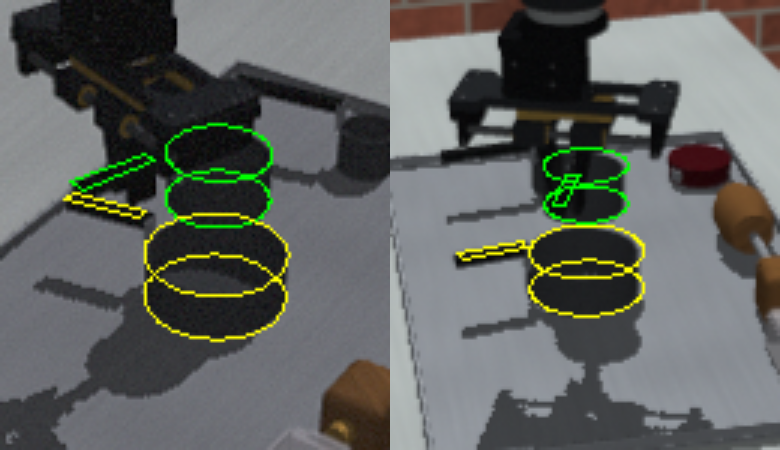

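View pics/e_w.png

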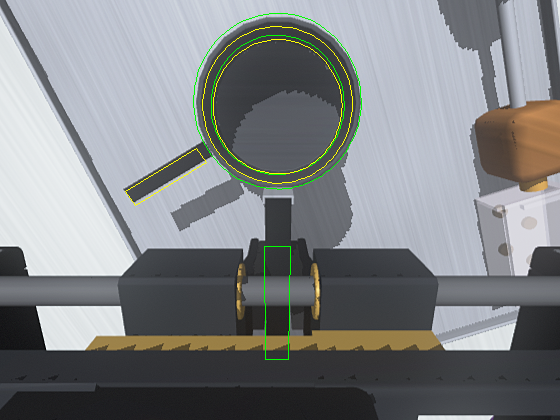

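Scene and side views show the medium pan hanging centred above the large one, with no visible tilt. In the wrist view its rim (277,103) matches the prediction. I lower it.

```bash
python3 -m creep '[{"tx":0,"ty":0,"tz":0.02,"rx":0,"ry":0,"rz":0},{"tx":0,"ty":0,"tz":0.02,"rx":0,"ry":0,"rz":0},{"tx":0,"ty":0,"tz":0.015,"rx":0,"ry":0,"rz":0},{"tx":0,"ty":0,"tz":0.012,"rx":0,"ry":0,"rz":0},{"tx":0,"ty":0,"tz":0.01,"rx":0,"ry":0,"rz":0},{"tx":0,"ty":0,"tz":0.005,"rx":0,"ry":0,"rz":0},{"tx":0,"ty":0,"tz":0,"rx":0,"ry":0,"rz":0},{"tx":0,"ty":0,"tz":0,"rx":0,"ry":0,"rz":0}]'; python3 -m creep '[{"tx":0,"ty":0,"tz":0.002,"rx":0,"ry":0,"rz":0},{"tx":0,"ty":0,"tz":0.002,"rx":0,"ry":0,"rz":0},{"tx":0,"ty":0,"tz":0,"rx":0,"ry":0,"rz":0}]'
```

```text
time_s: 7.25
tool_pos: [0.5214, -0.0811, 0.0731]
tool_rot: [179.9, -0.0, 65.5]
force: [1.0, -0.1, -1.1]
grip_width: 0.0111
time_s: 7.62
tool_pos: [0.5209, -0.081, 0.0685]
tool_rot: [-180.0, 0.0, 65.5]
force: [0.1, -0.2, -1.0]
grip_width: 0.0113
```

```bash
python3 -m creep '[{"tx":0,"ty":0,"tz":0.001,"rx":0,"ry":0,"rz":0},{"tx":0,"ty":0,"tz":0,"rx":0,"ry":0,"rz":0}]';  python3 -m creep '[{"tx":0,"ty":0,"tz":0,"rx":0,"ry":0,"rz":0},{"tx":0,"ty":0,"tz":0,"rx":0,"ry":0,"rz":0},{"tx":0,"ty":0,"tz":0,"rx":0,"ry":0,"rz":0},{"tx":0,"ty":0,"tz":-0.01,"rx":0,"ry":0,"rz":0},{"tx":0,"ty":0,"tz":-0.03,"rx":0,"ry":0,"rz":0},{"tx":0,"ty":0,"tz":-0.04,"rx":0,"ry":0,"rz":0},{"tx":0,"ty":0,"tz":0,"rx":0,"ry":0,"rz":0}]' 0.04
python3 - <<'E'
from h import *
from cell import env
T=[]
for n in("scene","side","wrist"):
    c=env.read_camera(n);im=c["pixels"][:,:,::-1].copy()
    draw(im,c,.039,.5542,-.0087,np.radians(245.5),.007); draw(im,c,.055,.5542,-.0087,np.radians(185.5),col=(0,255,255))
    if n!="wrist": u=proj(c,[.55,-.03,.06])[0].astype(int);im=cv2.resize(im[u[1]-50:u[1]+50,u[0]-50:u[0]+40],(360,400))
    else: im=cv2.resize(im[:,:],(533,400)); cv2.imwrite("pics/f_w.png",im);continue
    T.append(im)
cv2.imwrite("pics/f.png",np.hstack(T))
E
```

```text
time_s: 7.88
tool_pos: [0.5211, -0.0811, 0.0677]
tool_rot: [180.0, 0.0, 65.5]
force: [-0.9, -0.5, -0.8]
grip_width: 0.0113
time_s: 8.75
tool_pos: [0.5237, -0.0813, 0.1519]
tool_rot: [179.6, -0.1, 65.5]
force: [0.3, 0.8, 0.2]
grip_width: 0.0397
```

View pics/f.png

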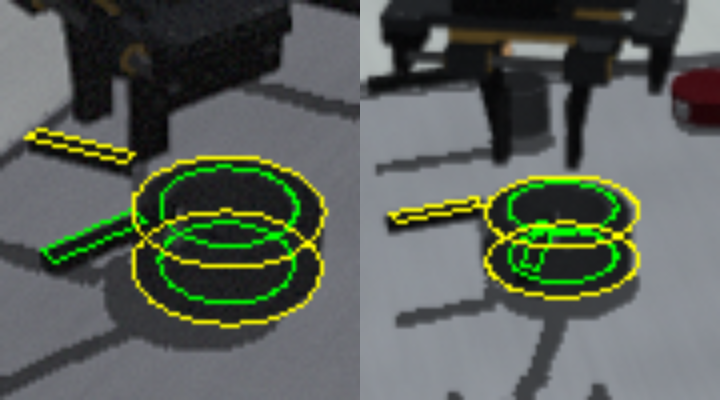

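View pics/f_w.png

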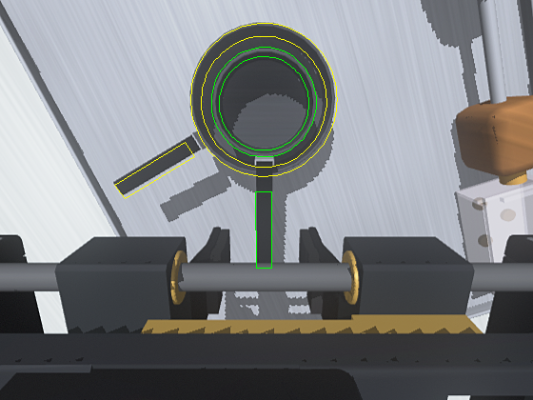

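The picture shows the medium pan flat in the large pan, centred with the overlay: rims at (264,100), handle straight at 245°, large handle unmoved. On to the small pan.

```bash
python3 -m creep '[{"tx":0.0331,"ty":-0.0178,"tz":0,"rx":0,"ry":0,"rz":0},{"tx":0.0331,"ty":-0.0178,"tz":0,"rx":0,"ry":0,"rz":0},{"tx":0.0331,"ty":-0.0178,"tz":0,"rx":0,"ry":0,"rz":0},{"tx":0.0331,"ty":-0.0178,"tz":0,"rx":0,"ry":0,"rz":0},{"tx":0.0331,"ty":-0.0178,"tz":0,"rx":0,"ry":0,"rz":0},{"tx":0.0331,"ty":-0.0178,"tz":0,"rx":0,"ry":0,"rz":0},{"tx":0.0331,"ty":-0.0178,"tz":0,"rx":0,"ry":0,"rz":0},{"tx":0.0331,"ty":-0.0178,"tz":0,"rx":0,"ry":0,"rz":0},{"tx":0,"ty":0,"tz":0,"rx":0,"ry":0,"rz":0}]' 0.05; python3 -m creep '[{"tx":0,"ty":0,"tz":0,"rx":0,"ry":0,"rz":-9},{"tx":0,"ty":0,"tz":0,"rx":0,"ry":0,"rz":-9},{"tx":0,"ty":0,"tz":0,"rx":0,"ry":0,"rz":-9},{"tx":0,"ty":0,"tz":0,"rx":0,"ry":0,"rz":-9},{"tx":0,"ty":0,"tz":0,"rx":0,"ry":0,"rz":-9},{"tx":0,"ty":0,"tz":0,"rx":0,"ry":0,"rz":-9},{"tx":0,"ty":0,"tz":0,"rx":0,"ry":0,"rz":-9},{"tx":0,"ty":0,"tz":0,"rx":0,"ry":0,"rz":-9},{"tx":0,"ty":0,"tz":0,"rx":0,"ry":0,"rz":-9},{"tx":0,"ty":0,"tz":0,"rx":0,"ry":0,"rz":-9},{"tx":0,"ty":0,"tz":0,"rx":0,"ry":0,"rz":-9},{"tx":0,"ty":0,"tz":0,"rx":0,"ry":0,"rz":-9},{"tx":0,"ty":0,"tz":0,"rx":0,"ry":0,"rz":-9},{"tx":0,"ty":0,"tz":0,"rx":0,"ry":0,"rz":0},{"tx":0,"ty":0,"tz":0,"rx":0,"ry":0,"rz":0}]'
python3 - <<'E'
from h import *
from cell import env
c=env.read_camera("wrist");im=c["pixels"][:,:,::-1].copy()
draw(im,c,.025,.5821,.2223,np.radians(182.5));cv2.imwrite("pics/g.png",im);o=env.get_obs();print(o["tool_pos"],o["tool_rot"],o["qpos"])
E
```

```text
time_s: 10.02
tool_pos: [0.4993, 0.2226, 0.1463]
tool_rot: [-179.8, 0.0, 65.9]
force: [0.2, -0.7, 1.2]
grip_width: 0.0503
time_s: 11.9
tool_pos: [0.5011, 0.2182, 0.147]
tool_rot: [-180.0, -0.1, -177.7]
force: [-0.5, 0.7, -0.2]
grip_width: 0.05
[0.50109787 0.21842384 0.14715099] [-1.79972998e+02 -3.62954704e-02 -1.77650964e+02] [ -1.74703648  11.96533711 -27.35944712 104.26981939   6.03194575
  65.23666044  61.21440199]
```

View pics/g.png

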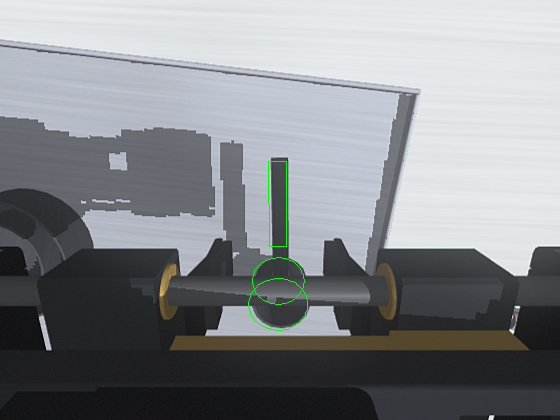

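The handle runs from (279,158) down to (279,250), centred between the jaws and matching the overlay. I descend and grasp.

```bash
python3 -m creep '[{"tx":0,"ty":0,"tz":0.021,"rx":0,"ry":0,"rz":0},{"tx":0,"ty":0,"tz":0.021,"rx":0,"ry":0,"rz":0},{"tx":0,"ty":0,"tz":0.021,"rx":0,"ry":0,"rz":0},{"tx":0,"ty":0,"tz":0.020,"rx":0,"ry":0,"rz":0},{"tx":0,"ty":0,"tz":0,"rx":0,"ry":0,"rz":0},{"tx":0,"ty":0,"tz":0,"rx":0,"ry":0,"rz":0}]' 0.05 50; python3 -m creep '[{"tx":0,"ty":0,"tz":0,"rx":0,"ry":0,"rz":0},{"tx":0,"ty":0,"tz":0,"rx":0,"ry":0,"rz":0},{"tx":0,"ty":0,"tz":0,"rx":0,"ry":0,"rz":0},{"tx":0,"ty":0,"tz":0,"rx":0,"ry":0,"rz":0},{"tx":0,"ty":0,"tz":0,"rx":0,"ry":0,"rz":0}]' 0 50
```

```text
time_s: 12.7
tool_pos: [0.5017, 0.2192, 0.0652]
tool_rot: [180.0, 0.0, -177.5]
force: [-0.7, -0.5, -0.8]
grip_width: 0.0504
time_s: 13.32
tool_pos: [0.5013, 0.219, 0.0646]
tool_rot: [-180.0, 0.0, -177.5]
force: [0.4, 0.7, -0.3]
grip_width: 0.0112
```

```bash
python3 -m creep '[{"tx":0,"ty":0,"tz":-0.015,"rx":0,"ry":0,"rz":0},{"tx":0,"ty":0,"tz":-0.025,"rx":0,"ry":0,"rz":0},{"tx":0,"ty":0,"tz":-0.025,"rx":0,"ry":0,"rz":0},{"tx":0,"ty":0,"tz":-0.025,"rx":0,"ry":0,"rz":0},{"tx":0.001,"ty":-0.027,"tz":0,"rx":0,"ry":0,"rz":0},{"tx":0,"ty":-0.027,"tz":0,"rx":0,"ry":0,"rz":0},{"tx":0,"ty":-0.027,"tz":0,"rx":0,"ry":0,"rz":0},{"tx":0,"ty":-0.027,"tz":0,"rx":0,"ry":0,"rz":0},{"tx":0,"ty":-0.027,"tz":0,"rx":0,"ry":0,"rz":0},{"tx":0,"ty":-0.027,"tz":0,"rx":0,"ry":0,"rz":0},{"tx":0,"ty":0,"tz":0,"rx":0,"ry":0,"rz":8},{"tx":0,"ty":0,"tz":0,"rx":0,"ry":0,"rz":8},{"tx":0,"ty":0,"tz":0,"rx":0,"ry":0,"rz":8},{"tx":0,"ty":0,"tz":0,"rx":0,"ry":0,"rz":8},{"tx":0,"ty":0,"tz":0,"rx":0,"ry":0,"rz":8},{"tx":0,"ty":0,"tz":0,"rx":0,"ry":0,"rz":8},{"tx":0,"ty":0,"tz":0,"rx":0,"ry":0,"rz":9},{"tx":0,"ty":0,"tz":0,"rx":0,"ry":0,"rz":0},{"tx":0,"ty":0,"tz":0,"rx":0,"ry":0,"rz":0}]'
python3 - <<'E'
from h import *
from cell import env
o=env.get_obs();p=o["tool_pos"];w=np.radians(o["tool_rot"][2])
print(p,o["tool_rot"],o["qpos"].round(1))
x,y=p[:2]-.0808*np.r_[np.cos(w),np.sin(w)];z0=.004+p[2]-.0646;print(x,y,z0)
T=[]
for n in("scene","side","wrist"):
    c=env.read_camera(n);im=c["pixels"][:,:,::-1].copy()
    draw(im,c,.025,x,y,w,z0)
    if n!="wrist": draw(im,c,.039,.5542,-.0087,np.radians(245.5),.007,col=(0,255,255));u=proj(c,[.55,-.0,.08])[0].astype(int);im=cv2.resize(im[u[1]-50:u[1]+50,u[0]-50:u[0]+40],(360,400))
    else: cv2.imwrite("pics/h_w.png",im);continue
    T.append(im)
cv2.imwrite("pics/h.png",np.hstack(T))
E
```

```text
time_s: 15.7
tool_pos: [0.5074, 0.0572, 0.155]
tool_rot: [180.0, 0.0, 125.7]
force: [-0.0, -0.1, 0.0]
grip_width: 0.0111
[0.50735834 0.05723693 0.15502456] [1.79971416e+02 1.56438565e-02 1.25656679e+02] [  7.3   6.2 -17.7 108.9   2.1  65.1  24.5]
0.5544588396582736 -0.008415053593782897 0.09442456050360083
```

View pics/h.png

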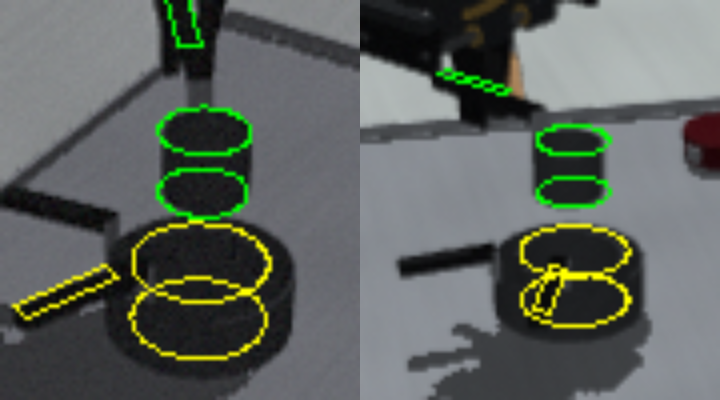

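View pics/h_w.png

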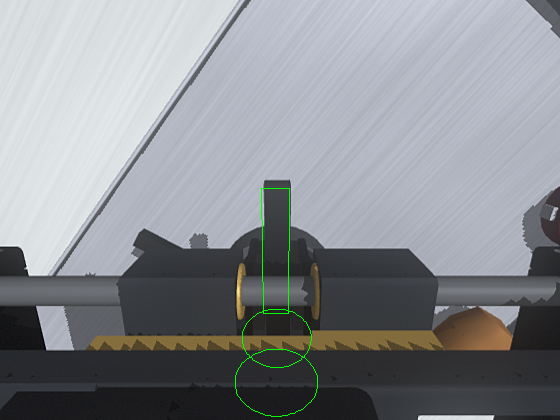

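Both views show the small pan upright over the nest: scene crop (204,160) over (200,260), side crop (573,165) over (575,262). I lower it.

```bash
python3 -m creep '[{"tx":0,"ty":0,"tz":0.02,"rx":0,"ry":0,"rz":0},{"tx":0,"ty":0,"tz":0.02,"rx":0,"ry":0,"rz":0},{"tx":0,"ty":0,"tz":0.015,"rx":0,"ry":0,"rz":0},{"tx":0,"ty":0,"tz":0.012,"rx":0,"ry":0,"rz":0},{"tx":0,"ty":0,"tz":0.008,"rx":0,"ry":0,"rz":0},{"tx":0,"ty":0,"tz":0.005,"rx":0,"ry":0,"rz":0},{"tx":0,"ty":0,"tz":0.002,"rx":0,"ry":0,"rz":0},{"tx":0,"ty":0,"tz":0.001,"rx":0,"ry":0,"rz":0},{"tx":0,"ty":0,"tz":0,"rx":0,"ry":0,"rz":0}]';python3 -m creep '[{"tx":0,"ty":0,"tz":0.001,"rx":0,"ry":0,"rz":0},{"tx":0,"ty":0,"tz":0,"rx":0,"ry":0,"rz":0}]'
```

```text
time_s: 16.98
tool_pos: [0.5075, 0.0571, 0.0718]
tool_rot: [180.0, 0.0, 125.5]
force: [0.6, 0.2, -1.5]
grip_width: 0.0113
time_s: 17.23
tool_pos: [0.5075, 0.0572, 0.0707]
tool_rot: [180.0, 0.0, 125.5]
force: [0.0, 0.2, -0.2]
grip_width: 0.011
```

```bash
python3 -m creep '[{"tx":0,"ty":0,"tz":0,"rx":0,"ry":0,"rz":0},{"tx":0,"ty":0,"tz":0,"rx":0,"ry":0,"rz":0},{"tx":0,"ty":0,"tz":0,"rx":0,"ry":0,"rz":0},{"tx":0,"ty":0,"tz":-0.01,"rx":0,"ry":0,"rz":0},{"tx":0,"ty":0,"tz":-0.03,"rx":0,"ry":0,"rz":0},{"tx":0,"ty":0,"tz":-0.04,"rx":0,"ry":0,"rz":0},{"tx":0.02,"ty":0.04,"tz":-0.03,"rx":0,"ry":0,"rz":0},{"tx":0.02,"ty":0.04,"tz":-0.03,"rx":0,"ry":0,"rz":0},{"tx":0.0,"ty":0.04,"tz":-0.02,"rx":0,"ry":0,"rz":0},{"tx":0,"ty":0,"tz":0,"rx":0,"ry":0,"rz":0},{"tx":0,"ty":0,"tz":0,"rx":0,"ry":0,"rz":0}]' 0.04
python3 - <<'E'
from h import *
from cell import env
T=[];Q=[]
for n in("scene","side"):
    c=env.read_camera(n);im=c["pixels"][:,:,::-1].copy();raw=im.copy()
    draw(im,c,.039,.5542,-.0087,np.radians(245.5),.007); draw(im,c,.055,.5542,-.0087,np.radians(185.5),col=(0,255,255));draw(im,c,.025,.5542,-.0087,np.radians(125.5),.010,col=(0,0,255))
    u=proj(c,[.53,-.0,.05])[0].astype(int);s=np.s_[u[1]-45:u[1]+45,u[0]-60:u[0]+60]
    T.append(cv2.resize(im[s],(400,300)));Q.append(cv2.resize(raw[s],(400,300),interpolation=cv2.INTER_CUBIC))
    print(n,u)
cv2.imwrite("pics/i.png",np.vstack([np.hstack(T),np.hstack(Q)]))
cv2.imwrite("pics/iw.png",env.read_camera("wrist")["pixels"][:,:,::-1])
E
```

```text
time_s: 18.6
tool_pos: [0.5812, 0.1586, 0.2302]
tool_rot: [-179.9, -0.0, 125.5]
force: [0.7, -0.3, 0.2]
grip_width: 0.0401
scene [307 186]
side [265 195]
```

View pics/i.png

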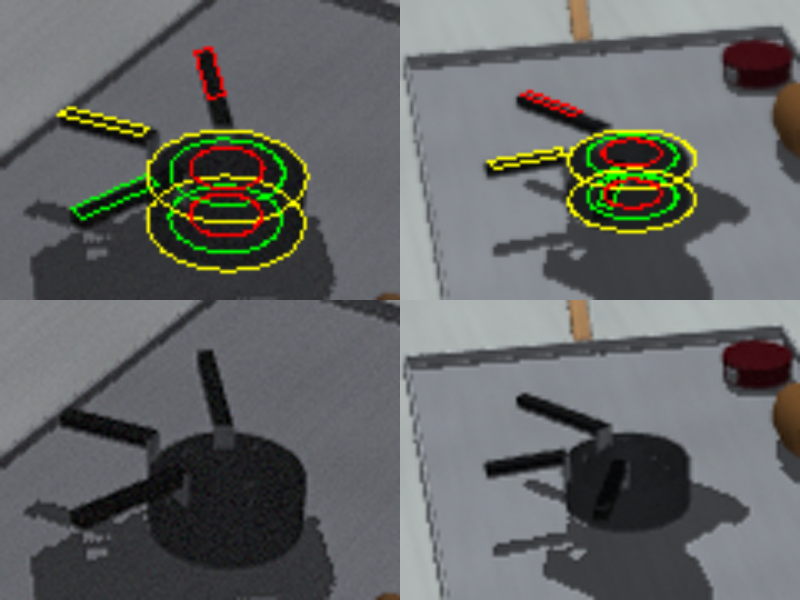

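View pics/iw.png

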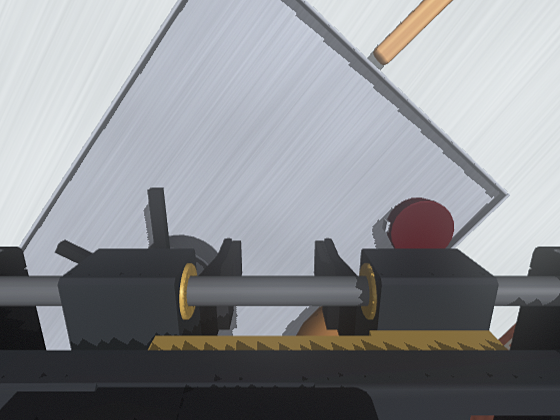

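All three handles lie on their predicted outlines at 185°, 245° and 125°, level in both views, and the gripper is clear at z = 0.23. I hand in.

```bash
python3 -c "
from cell import env
env.sign_off();print(env.get_obs()['time_s'])"
```

```text
the job is handed in; nothing more can be done
the job is handed in; nothing more can be done
```

I nested the three pans on the tray and handed the job in at about 19 s of robot time. The medium pan went into the large one with its handle at about 245°, and the small pan into the medium with its handle at about 125°. The large pan stayed where it was, with its handle at about 185°.

In the last scene and side pictures, the handles and the large pan's outline fell within about a pixel of where they should be. The handles are level and about 60°, 60° and 120° apart, and the gripper is open and clear. No check failed or disagreed. I could not see the small pan's floor directly in the dark nest, so I judged it flat from its handle's height and position and from the release height (TCP 0.0707 m, against 0.0706 m expected).

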